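Swing the bench magnifier over the orange synthesis columns

TASK

Swing the bench magnifier round on its post until its lens is centred over the round holder with the orange columns, so that the whole holder would be seen through the lens from straight above. Let go and leave the magnifier standing there; do not shift the orange holder.

Things in the scene. Friction and masses are not known exactly. Their poses are not given: they have to be found in the camera images.
- magnifier: White level arm with a lens at its end, on a fixed post (grey base 150 mm across). Origin on the vertical swing axis, 106 mm above the bench; x runs along the arm to the lens, z up. It turns only about that axis, and can be centred over each of the three holders; stiff friction (0.3 N m, about 1.1 N at the knob) keeps it where let go. Knob apart, nothing on it is higher than 130 mm.
- lens (a point): Centre of the clear lens, 100 mm across in a white ring 116 mm across; 200 mm from the swing axis, 106 mm above the bench. The ring's underside is 101 mm above the bench, its top 117 mm.
- knob (a point): Red upright round peg, 20 mm in diameter, 50 mm tall, on a white tab just outside the lens ring, 275 mm from the swing axis, on the line from axis through lens. This point is on its centre line, 147 mm above the bench, 18 mm below its top and 32 mm above the tab. It can be pinched from above in any direction or pushed sideways.
- orange_holder: Round aluminium holder, 56 mm across, 14 mm high, with seven upright orange columns (28 mm high in all, about 120 g). Origin: centre of its underside, on the bench. It stands loose, 200 mm (within 10 mm) from the swing axis, so the lens passes above it. Two like holders, with white and with green columns, stand on the same arc.

How it is judged:
By the outcome, as a careful person would: the job done as asked, in the order asked, and still so for the second after the job is handed in, with the robot touching nothing.
It also fails if it takes over 40 s, if anything falls off the work surface, if the arm or the gripper's body presses on something with over 40 N, if the wrist force passes 120 N, or if a joint passes its speed limit or range.

ROBOT

A 6-joint arm with a two-finger parallel gripper is mounted at the origin on the work surface. World frame = base frame: x ahead of the robot, y to its left, z up, the work surface at z = 0. Lengths are in m, angles in rad, forces in N, time in s.
With the tool pointing down it reaches from about 0.35 to 0.775 m from the base axis. Payload 7.3 kg.
Tool frame: the origin (TCP) lies at the very end of the fingers, on their centre line; the grasp point (between the pads) lies 19 mm behind it (robot.pinch_z is the distance from the TCP to the grasp point, in m); z points along the fingers, y is the line along which they close (so a half turn about z gives the same grasp; the last joint's range is limited). The gripper opens to 92 mm and grips with 3 to 60 N. Pads are 19 mm wide; open, the fingers measure 130 mm over their backs; the gripper's body (75 mm by 190 mm) begins 47 mm behind the grasp point.
Start: joints at [-1.317, 0.342, 1.524, -0, 1.275, -0.146], TCP at [0.204, -0.484, 0.227] pointing down, gripper open.
Joint ranges: [-2.53, 2.53], [-0.77, 2.02], [0.04, 2.7], [-1, 4.14], [0.28, 2.66], [-3.11, 3.11]. Speed limits (rad/s): [2.57, 2.57, 3.14, 3.14, 3.14, 3.14].

INTERFACE

Orientations are given as [roll, pitch, yaw] about the fixed x, y, z axes, in that order (R = Rz(yaw) Ry(pitch) Rx(roll)).
In Python, from cell import robot gives the robot as it stands.
- The arm moves only by the tool move_arm, never from a script. Its argument "motion" is a list of rows, each a list of 6 numbers: the shift along the tool's x, y, z in units of 0.1 m (1.0 is 0.1 m), then the turn, a rotation vector about the tool's x, y, z in units of pi rad (1.0 is pi rad). In form: [[dx, dy, dz, rx, ry, rz], ...]. A call has 1 to 12 rows; each row is the pose to reach, as a shift and turn from the pose commanded when the call began, along the tool's axes at that moment, turning the shorter way round; what a row does not reach only later rows make up. A row lasts 1/8 s, in which the tool goes at most 62.5 mm and 10.7 degrees, less where a joint would pass 70% of its speed; a pose out of reach is approached as far as the arm can. A call with a number of a shift or a turn outside -1 to 1 is refused whole. A call with a gripper value outside its range is refused whole. "fingers" is the opening, from -1 (shut) to 1 (fully open), set as the call begins (left out, the last holds). The fingers move at their own pace and stop on an object; "newtons" is the grip in N (left out, the last holds). Time passes only in rows, so rows that repeat a pose let the fingers close. It gives the time, the measured TCP pose, the force, the opening and the grip force at its end, in the units of the state.
- robot.observe(): the state, without advancing time (a new reading comes with each control period).
- robot.read_camera(name): name is "scene" or "side" or "wrist"; returns a dict with "image" (400x640x3 uint8, red, green, blue), "range_z" (400x640 float32, m along the optical axis (not along the pixel's ray), 0 where there is no reading), "vfov" (degrees; the focal length in pixels is half the picture's height over the tangent of half this angle, whatever the lens; pixels are square), "cx", "cy" (the principal point, pixels), "extrinsics" (4x4, takes a point from camera to world coordinates); the wrist camera has in their place "hand_eye" (4x4, takes a point from camera to tool coordinates, whose origin is the TCP and whose axes are the flange's). Camera axes: x right, y up, looking along -z (the intrinsics and any distortion apply to the point x, -y, -z); pixel columns grow to the right and rows downward; lengths in m; the calibration is good to about 2 mm. A picture is of the moment at which its call begins: read the wrist's pose just before it.
- robot.hand_in(): hands the job in; it is judged then, once.
The state is a dict: "time": time; "qpos": joint angles; "qvel": joint speeds; "joint_efforts": joint torques, N m; "tool_pos": TCP position; "tool_rot": TCP orientation; "contact_force": force on the tool from outside, world axes, zero at the start; "torque": the same for the moment, N m; "opening": finger opening in m; "grip_force": force on a finger pad.
Only numpy, scipy, OpenCV 4.12 (cv2) and the standard library are available. Lean on these libraries where they do the work, as an engineer would, in place of code of your own. Each camera call takes 0.05 s, during which the arm holds its last target. There are 200 camera calls.

## Working session

There is one attempt and no reset: what is moved stays moved. The work goes in short steps, Python scripts to look and compute and a tool call to move; the robot and the scene stay as the last step left them, time stands still between calls to the robot, and variables do not carry over. Pictures are saved under pics/ and viewed, at most 10 in all, crops included, and the job is handed in when it is done.

Besides the shell and the picture viewer there is one more tool, called after ">>>" by a JSON object that holds its "op" and its "data". move_arm: Moves the arm, as the interface text tells. Shifts and turns lie within -1 to 1; 1 stands for 0.1 m of shift or pi rad of turn. Its arguments: {"type":"object","properties":{"motion":{"type":"array"},"fingers":{"type":"number"},"newtons":{"type":"number"}},"required":["motion"]}

```bash
mkdir -p pics; cat > h.py <<'E'
from cell import robot
import numpy as np, cv2
def cam(n):
    c=robot.read_camera(n); c['f']=200/np.tan(np.radians(c['vfov'])/2); return c
def pts(c,T,us,vs,z=None):
    d=np.stack([(us-c['cx'])/c['f'],-(vs-c['cy'])/c['f'],-np.ones(len(us))],1)
    if z is None:
        r=c['range_z'][vs.astype(int),us.astype(int)]; return (d*r[:,None])@T[:3,:3].T+T[:3,3]
    w=d@T[:3,:3].T; return T[:3,3]+w*((z-T[2,3])/w[:,2])[:,None]
E
python3 - <<'E'
from h import *
for n in('scene','side'):
    c=cam(n); cv2.imwrite(f'pics/{n}0.png',c['image'][:,:,::-1]); print(n,c.keys(),c['f'],c['cx'],c['cy'],c['extrinsics'].round(3).tolist())
print(robot.observe())
E
```

```text
scene dict_keys(['image', 'range_z', 'vfov', 'cx', 'cy', 'extrinsics', 'f']) 517.026452564732 324.8059400257034 201.8643663026549 [[0.245, -0.792, 0.559, 1.053], [0.969, 0.21, -0.129, -0.066], [-0.015, 0.573, 0.819, 0.708], [0.0, 0.0, 0.0, 1.0]]
side dict_keys(['image', 'range_z', 'vfov', 'cx', 'cy', 'extrinsics', 'f']) 400.17250266242945 317.28538712039085 197.49424983383196 [[-0.865, 0.309, -0.395, 0.374], [-0.502, -0.521, 0.691, 0.471], [0.008, 0.796, 0.606, 0.512], [0.0, 0.0, 0.0, 1.0]]
{'time': 0.1, 'qpos': array([-1.31701379e+00,  3.42653025e-01,  1.52489890e+00,  5.14810404e-06,
        1.27539943e+00, -1.45992740e-01]), 'qvel': array([-0.00077931, -0.00116197, -0.00238687, -0.00082945,  0.00159368,
       -0.00017971]), 'joint_efforts': array([ 1.61874119e-03, -4.32005847e+01, -2.44693279e+01,  7.20303459e-02,
        5.26095985e-02, -5.39410462e-05]), 'tool_pos': array([ 0.20427199, -0.48324735,  0.22612235]), 'tool_rot': array([-3.14024912e+00, -2.02527718e-04,  3.99773639e-01]), 'contact_force': array([-0.34136814, -0.17115337,  0.70125122]), 'torque': array([-0.01783246,  0.0175616 , -0.07623449]), 'grip_force': 0.0, 'opening': 0.09167873890200198}
```

View pics/scene0.png

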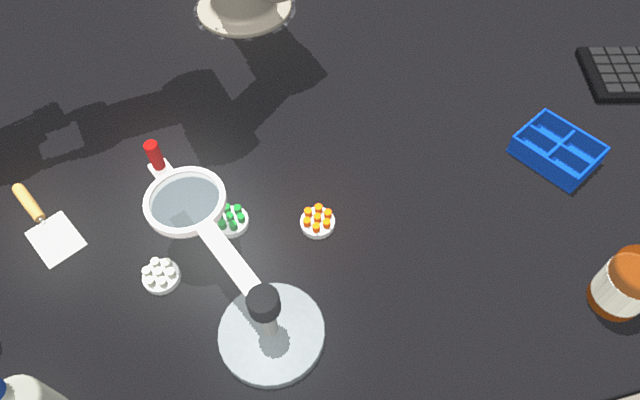

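View pics/side0.png

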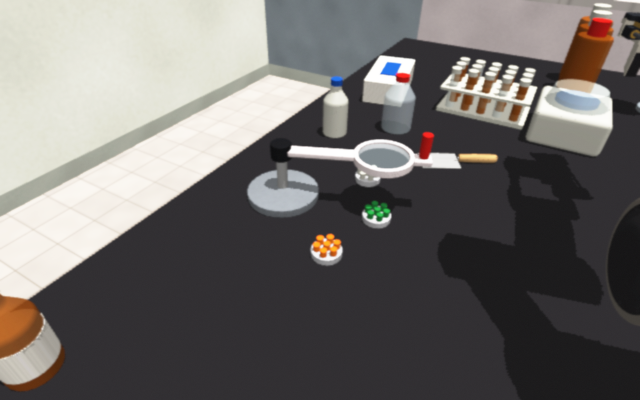

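The scene view shows the knob at (153,153), lens (185,200), post cap (263,300), base (272,333) and the orange holder (318,220). The side view shows the knob at (427,145), lens (384,158) and orange holder (327,248).

```bash
cat >> h.py <<'E'
def circ(P):
    A=np.c_[2*P,np.ones(len(P))]; s=np.linalg.lstsq(A,(P**2).sum(1),rcond=None)[0]
    return s[:2],np.sqrt(s[2]+s[:2]@s[:2])
E
python3 - <<'E'
from h import *
for n,ok,bb in (('scene',(210,140),(205,275,335,390)),('side',(410,120),(240,165,325,220))):
    c=cam(n);T=c['extrinsics'];im=c['image'];hsv=cv2.cvtColor(im,cv2.COLOR_RGB2HSV)
    H,S,V=[hsv[...,i].astype(int) for i in range(3)]
    vv,uu=np.mgrid[:400,:640]
    P=pts(c,T,uu.ravel(),vv.ravel()).reshape(400,640,3)
    win=lambda x0,y0,x1,y1:(uu>x0)&(uu<x1)&(vv>y0)&(vv<y1)
    k=((H<5)|(H>175))&(S>150)&(win(140,130,170,175) if n=='scene' else win(415,125,440,162))
    q=P[k]; print(n,'knob n',k.sum(),q.min(0).round(3),q.max(0).round(3),np.median(q,0).round(3))
    o=(H>6)&(H<25)&(S>150)&(V>120)&(win(295,195,345,245) if n=='scene' else win(305,228,350,268))
    q=P[o]; q2=q[q[:,2]>.024]; (x,y),r=cv2.minEnclosingCircle(q2[:,:2].astype(np.float32)); print('orange',o.sum(),q[:,2].max().round(3),x,y,r)
    b=win(*bb)&(P[...,2]>.005)&(P[...,2]<.04)&(S<60)&(V>90)
    q=P[b]; print('base z',np.median(q[:,2]));
    zt=np.median(q[:,2]); q=q[abs(q[:,2]-zt)<.003]
    h=cv2.convexHull(q[:,:2].astype(np.float32))[:,0]; print('base circ',cv2.minEnclosingCircle(h),circ(h))
    L=(P[...,2]>.108)&(P[...,2]<.124)&(S<40)&(V>150)&(win(140,160,230,240) if n=='scene' else win(350,138,416,178))
    q=P[L]; h=cv2.convexHull(q[:,:2].astype(np.float32))[:,0]; print('lens',np.median(q[:,2]),cv2.minEnclosingCircle(h),circ(h))
    cp=(V<70)&(P[...,2]>.1)&(P[...,2]<.14)&(win(240,280,285,325) if n=='scene' else win(268,135,295,165))
    q=P[cp]; z=q[:,2].max(); q=q[q[:,2]>z-.004]; print('cap',len(q),z,cv2.minEnclosingCircle(q[:,:2].astype(np.float32)))
E
```

```text
scene knob n 228 [ 0.356 -0.222 -0.002] [ 0.534 -0.185  0.167] [ 0.529 -0.196  0.162]
orange 214 0.708 0.819476842880249 -0.019939471036195755 0.23823128640651703
base z 0.021799973424652452
base circ ((0.7751114368438721, -0.0843317061662674), 0.07407325506210327) (array([ 0.77530403, -0.08453541]), np.float64(0.07303906589559253))
lens 0.11272900145416742 ((0.5938798189163208, -0.1629759967327118), 0.09343710541725159) (array([ 0.59398746, -0.16166049]), np.float64(0.06692314052326044))Traceback (most recent call last):
  File "<stdin>", line 19, in <module>
    return umr_maximum(a, axis, None, out, keepdims, initial, where)
ValueError: zero-size array to reduction operation maximum which has no identity
```

```bash
python3 - <<'E'
from h import *
for n,bb in (('scene',(205,275,335,390)),('side',(240,165,325,220))):
    c=cam(n);T=c['extrinsics'];im=c['image'];hsv=cv2.cvtColor(im,cv2.COLOR_RGB2HSV)
    H,S,V=[hsv[...,i].astype(int) for i in range(3)]
    vv,uu=np.mgrid[:400,:640]
    P=pts(c,T,uu.ravel(),vv.ravel()).reshape(400,640,3); P[c['range_z']<=0]=np.nan
    win=lambda x0,y0,x1,y1:(uu>x0)&(uu<x1)&(vv>y0)&(vv<y1)
    k=((H<5)|(H>175))&(S>150)&(win(140,130,170,175) if n=='scene' else win(415,125,440,162))&(P[...,2]>.155)
    q=P[k]; print(n,'knobtop',k.sum(),cv2.minEnclosingCircle(q[:,:2].astype(np.float32)),np.median(q,0))
    o=(H>6)&(H<25)&(S>150)&(V>120)&(win(295,195,345,245) if n=='scene' else win(305,228,350,268))
    q=P[o&(P[...,2]>.023)&(P[...,2]<.04)]; print('orange',o.sum(),len(q),np.nanmedian(q,0),cv2.minEnclosingCircle(q[:,:2].astype(np.float32)))
    # colour-only: hull of columns cast on z=.026
    v,u=np.nonzero(o); print('  ray',pts(c,T,u,v,.024).mean(0))
    L=(P[...,2]>.104)&(P[...,2]<.124)&(S<40)&(V>110)&(win(140,165,230,240) if n=='scene' else win(350,138,412,178))
    q=P[L]; h=cv2.convexHull(q[:,:2].astype(np.float32))[:,0]; print('lens',np.median(q,0),cv2.minEnclosingCircle(h),circ(h))
    b=win(*bb)&(P[...,2]>.012)&(P[...,2]<.03)&(S<60)&(V>90)
    h=cv2.convexHull(P[b][:,:2].astype(np.float32))[:,0]; print('base',cv2.minEnclosingCircle(h))
    cp=(V<80)&(win(245,282,282,322) if n=='scene' else win(268,137,292,162))
    q=P[cp&(P[...,2]>.08)]; print('cap',cp.sum(),len(q),q[:,2].max() if len(q) else 0, np.median(q,0) if len(q) else 0)
E
```

```text
scene knobtop 155 ((0.5232003927230835, -0.19423556327819824), 0.010213914327323437) [ 0.52658488 -0.19423735  0.16389957]
orange 216 127 [0.61207212 0.02239702 0.02634821] ((0.6111195087432861, 0.021033255383372307), 0.02429576963186264)
  ray [0.61277154 0.02230626 0.024     ]
lens [ 0.59644743 -0.16363215  0.11268804] ((0.594151496887207, -0.16374456882476807), 0.09278154373168945) (array([ 0.60117329, -0.15858253]), np.float64(0.064704238379028))
base ((0.7745323777198792, -0.0843922346830368), 0.07508205622434616)
cap 12 12 0.11872248269689145 [ 0.78445003 -0.06668749  0.1065231 ]
side knobtop 85 ((0.5220789313316345, -0.19168519973754883), 0.00976344384253025) [ 0.521394   -0.1881381   0.16274447]
orange 386 273 [0.60945133 0.02323685 0.0273089 ] ((0.6110641360282898, 0.02237819693982601), 0.025060715153813362)
  ray [0.61090341 0.02179239 0.024     ]
lens [ 0.59038989 -0.15573325  0.11205837] ((0.5934650897979736, -0.16153168678283691), 0.06070168688893318) (array([ 0.59288458, -0.16263703]), np.float64(0.05905286472326683))
base ((0.7743557691574097, -0.08257140964269638), 0.07616191357374191)
cap 511 427 0.12941552725937217 [ 0.76858747 -0.07094463  0.12295123]
```

>>> {"op": "move_arm", "data": {"motion": [[0.5, -0.18, 0, 0, 0, 0], [1.0, -0.35, 0, 0, 0, 0]], "fingers": 1}}

```text
time: 0.5
tool_pos: [0.2833, -0.4118, 0.2265]
tool_rot: [-3.141, -0.0, 0.398]
contact_force: [0.2, -0.3, -0.8]
opening: 0.0919
grip_force: 0.0
```

>>> {"op": "move_arm", "data": {"motion": [[0.5, -0.18, 0, 0, 0, 0], [1.0, -0.36, 0, 0, 0, 0]]}}

```text
time: 0.75
tool_pos: [0.362, -0.3391, 0.2268]
tool_rot: [3.141, -0.0, 0.399]
contact_force: [0.5, -0.7, 0.3]
opening: 0.0917
grip_force: 0.0
```

>>> {"op": "move_arm", "data": {"motion": [[0.5, -0.18, 0, 0, 0, 0], [1.0, -0.36, 0, 0, 0, 0]]}}

```text
time: 1.0
tool_pos: [0.4401, -0.2669, 0.2268]
tool_rot: [3.141, 0.0, 0.4]
contact_force: [0.4, -0.8, -0.1]
opening: 0.092
grip_force: 0.0
```

>>> {"op": "move_arm", "data": {"motion": [[0.5, -0.18, 0, 0, 0, 0], [1.0, -0.36, 0, 0, 0, 0], [1.0, -0.36, 0, 0, 0, 0], [1.0, -0.36, 0, 0, 0, 0]]}}

```text
time: 1.5
tool_pos: [0.5168, -0.1962, 0.2264]
tool_rot: [-3.141, 0.001, 0.4]
contact_force: [-0.4, 0.5, -0.1]
opening: 0.0919
grip_force: 0.0
```

```bash
python3 - <<'E'
from h import *
from scipy.spatial.transform import Rotation as R
s=robot.observe(); c=cam('wrist'); cv2.imwrite('pics/w1.png',c['image'][:,:,::-1])
T=np.eye(4);T[:3,:3]=R.from_euler('xyz',s['tool_rot']).as_matrix();T[:3,3]=s['tool_pos']; T=T@c['hand_eye']
hsv=cv2.cvtColor(c['image'],cv2.COLOR_RGB2HSV);m=((hsv[...,0]<5)|(hsv[...,0]>175))&(hsv[...,1]>150)
v,u=np.nonzero(m);P=pts(c,T,u,v);P=P[(P[:,2]>.158)&(P[:,2]<.17)]
print(s['time'],s['tool_pos'],s['tool_rot'],len(P),np.median(P,0),cv2.minEnclosingCircle(P[:,:2].astype(np.float32)))
E
```

```text
1.5 [ 0.51678357 -0.19624876  0.2264195 ] [-3.14133273e+00  8.72194275e-04  4.00465220e-01] 580 [ 0.52323003 -0.19396619  0.16508757] ((0.5224214196205139, -0.19422650337219238), 0.009793894365429878)
```

>>> {"op": "move_arm", "data": {"motion": [[0.06, 0, 0.2, 0, 0, 0], [0.06, 0, 0.45, 0, 0, 0], [0.06, 0, 0.7, 0, 0, 0], [0.06, 0, 0.93, 0, 0, 0], [0.06, 0, 0.93, 0, 0, 0]]}}

```text
time: 2.17
tool_pos: [0.5209, -0.1946, 0.1324]
tool_rot: [-3.139, 0.003, 0.398]
contact_force: [0.0, 0.1, 0.7]
opening: 0.0918
grip_force: 0.0
```

>>> {"op": "move_arm", "data": {"motion": [[0, 0, 0, 0, 0, 0], [0, 0, 0, 0, 0, 0], [0, 0, 0, 0, 0, 0], [0, 0, 0, 0, 0, 0], [0, 0, 0, 0, 0, 0], [0, 0, 0, 0, 0, 0], [0, 0, 0, 0, 0, 0], [0, 0, 0, 0, 0, 0]], "fingers": -1, "newtons": 10}}

```text
time: 3.18
tool_pos: [0.5227, -0.1939, 0.1337]
tool_rot: [3.142, 0.0, 0.4]
contact_force: [-0.1, 0.2, 0.1]
opening: 0.0197
grip_force: 10.0
```

>>> {"op": "move_arm", "data": {"motion": [[0.006, -0.225, 0, 0, 0, 0.026], [0.031, -0.45, 0, 0, 0, 0.052], [0.074, -0.671, 0, 0, 0, 0.078], [0.135, -0.888, 0, 0, 0, 0.104], [0.135, -0.888, 0, 0, 0, 0.104]]}}

```text
time: 3.8
tool_pos: [0.5007, -0.1056, 0.1337]
tool_rot: [-3.141, -0.0, 0.075]
contact_force: [1.9, 1.1, -1.7]
opening: 0.0195
grip_force: 10.0
```

>>> {"op": "move_arm", "data": {"motion": [[0.006, -0.225, 0, 0, 0, 0.026], [0.031, -0.45, 0, 0, 0, 0.052], [0.074, -0.671, 0, 0, 0, 0.078], [0.135, -0.888, 0, 0, 0, 0.104], [0.135, -0.888, 0, 0, 0, 0.104]]}}

```text
time: 4.42
tool_pos: [0.5083, -0.0169, 0.1337]
tool_rot: [-3.142, -0.001, -0.251]
contact_force: [2.7, 0.2, -1.2]
opening: 0.0199
grip_force: 10.0
```

>>> {"op": "move_arm", "data": {"motion": [[0.006, -0.225, 0, 0, 0, 0.026], [0.031, -0.45, 0, 0, 0, 0.052], [0.074, -0.671, 0, 0, 0, 0.078], [0.135, -0.888, 0, 0, 0, 0.104], [0.135, -0.888, 0, 0, 0, 0.104], [0.135, -0.888, 0, 0, 0, 0.104]]}}

```text
time: 5.18
tool_pos: [0.5435, 0.0639, 0.1337]
tool_rot: [3.141, -0.002, -0.579]
contact_force: [5.0, -1.9, -2.7]
opening: 0.0194
grip_force: 10.0
```

```bash
python3 - <<'E'
from h import *
for n in('scene','side'):
    c=cam(n); cv2.imwrite(f'pics/{n}1.png',c['image'][:,:,::-1])
    T=c['extrinsics'];hsv=cv2.cvtColor(c['image'],cv2.COLOR_RGB2HSV);H,S,V=[hsv[...,i] for i in range(3)]
    v,u=np.nonzero((H>6)&(H<25)&(S>120)&(V>90));P=pts(c,T,u,v,.024);k=np.hypot(P[:,0]-.611,P[:,1]-.022)<.05
    print(n,k.sum(),P[k].mean(0) if k.any() else 0)
E
```

```text
scene 158 [0.62505077 0.02427718 0.024     ]
side 431 [0.60992678 0.02460824 0.024     ]
```

View pics/scene1.png

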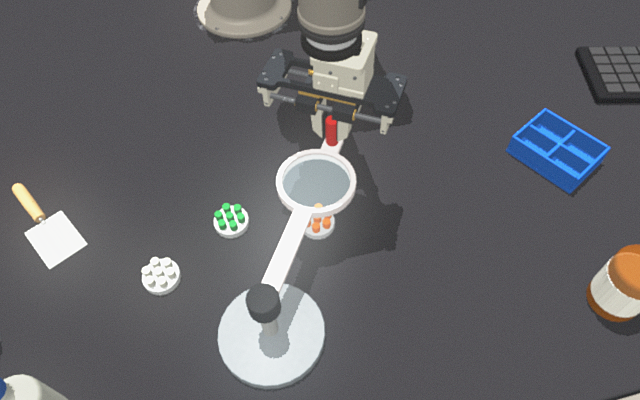

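View pics/side1.png

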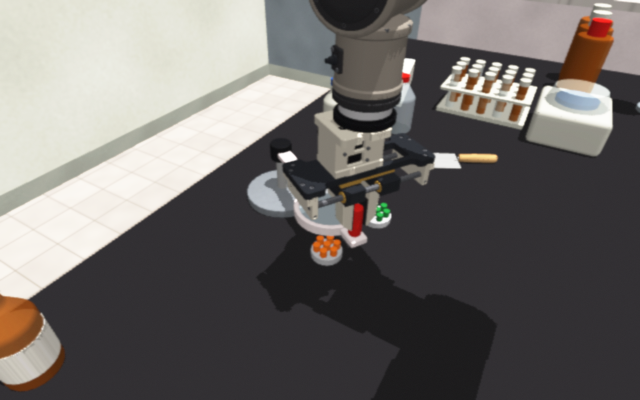

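The scene view shows the lens at (316,183), with the orange holder at (318,222) partly behind it. In the side view the holder is still at (327,250). Radius and angle agree with the target, so I'm letting go.

>>> {"op": "move_arm", "data": {"motion": [[0, 0, 0, 0, 0, 0], [0, 0, 0, 0, 0, 0], [0, 0, 0, 0, 0, 0], [0, 0, 0, 0, 0, 0], [0, 0, 0, 0, 0, 0], [0, 0, 0, 0, 0, 0]], "fingers": 1}}

```text
time: 6.02
tool_pos: [0.5429, 0.0654, 0.1337]
tool_rot: [3.141, 0.0, -0.58]
contact_force: [0.5, 0.2, 0.0]
opening: 0.0754
grip_force: 0.0
```

>>> {"op": "move_arm", "data": {"motion": [[0, 0, -0.2, 0, 0, 0], [0, 0, -0.5, 0, 0, 0], [0, 0, -1, 0, 0, 0], [0, 0, -1, 0, 0, 0]]}}

```text
time: 6.52
tool_pos: [0.5449, 0.0654, 0.2378]
tool_rot: [-3.137, -0.007, -0.58]
contact_force: [0.3, -0.2, -0.5]
opening: 0.0919
grip_force: 0.0
```

>>> {"op": "move_arm", "data": {"motion": [[0, 0.5, 0, 0, 0, 0], [0, 1, 0, 0, 0, 0], [0, 1, 0, 0, 0, 0]]}}

```text
time: 6.9
tool_pos: [0.4863, -0.0202, 0.2331]
tool_rot: [3.14, 0.001, -0.584]
contact_force: [-0.2, 0.1, -0.4]
opening: 0.0918
grip_force: 0.0
```

>>> {"op": "move_arm", "data": {"motion": [[0, 0.5, 0, 0, 0, 0], [0, 1, 0, 0, 0, 0], [0, 1, 0, 0, 0, 0]]}}

```text
time: 7.28
tool_pos: [0.4323, -0.1033, 0.2333]
tool_rot: [3.141, 0.001, -0.584]
contact_force: [1.1, 0.2, 0.6]
opening: 0.0918
grip_force: 0.0
```

```bash
python3 - <<'E'
from h import *
for n in('scene','side'):
    c=cam(n); cv2.imwrite(f'pics/{n}2.png',c['image'][:,:,::-1])
    T=c['extrinsics'];hsv=cv2.cvtColor(c['image'],cv2.COLOR_RGB2HSV);H,S,V=[hsv[...,i] for i in range(3)]
    vv,uu=np.mgrid[:400,:640];P=pts(c,T,uu.ravel(),vv.ravel()).reshape(400,640,3);P[c['range_z']<=0]=np.nan
    k=((H<5)|(H>175))&(S>150)&(P[...,2]>.155)&(P[...,2]<.17)&(np.hypot(P[...,0]-.5435,P[...,1]-.064)<.04)
    print(n,'knob',k.sum(),cv2.minEnclosingCircle(P[k][:,:2].astype(np.float32)))
    L=(P[...,2]>.104)&(P[...,2]<.124)&(S<50)&(V>110)&(np.hypot(P[...,0]-.6063,P[...,1]-.0243)<.066)
    print('ring',L.sum(),circ(cv2.convexHull(P[L][:,:2].astype(np.float32))[:,0]))
    v,u=np.nonzero((H>6)&(H<25)&(S>120)&(V>90));Q=pts(c,T,u,v,.024);k=np.hypot(Q[:,0]-.611,Q[:,1]-.022)<.05
    print('orange',k.sum(),Q[k].mean(0) if k.any() else 0)
print(robot.observe()['time'])
E
```

```text
scene knob 150 ((0.5436825752258301, 0.0632217526435852), 0.010311792604625225)
ring 4381 (array([0.60628416, 0.0239277 ]), np.float64(0.06036386069238612))
orange 152 [0.62509184 0.02432076 0.024     ]
side knob 138 ((0.5427327752113342, 0.06605862081050873), 0.009599965997040272)
ring 2637 (array([0.60639052, 0.02385587]), np.float64(0.05998833428972632))
orange 432 [0.60987482 0.02459592 0.024     ]
7.375
```

View pics/side2.png

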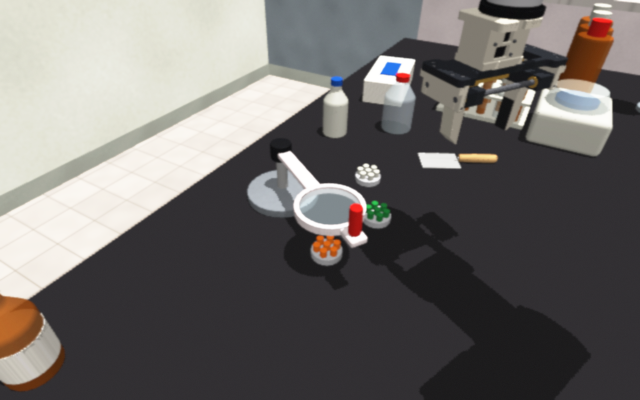

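The side view shows the lens at (330,207), which projects above the unmoved orange holder at (327,250). The measured lens centre (0.606, 0.024) is about 5 mm from the holder's (0.611, 0.022). That offset is nearly all radial, so swinging the arm can't reduce it.

```bash
python3 -c "
from cell import robot; print(robot.hand_in())"
```

```text
the job is handed in; nothing more can be done
None
```

The magnifier is standing released with its lens over the orange holder, centred to about 5 mm by camera measurement; the holder was not shifted, and the job is handed in.

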